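Fish the pipe brush up through the sink-cupboard shelf

TASK

Make room on the fold-down shelf by pushing the two washer tins along it, never lifting or tipping them, until they stand upright one behind the other between the guide rails. Then reach down through the shelf's cut-out, grip the pipe brush lying underneath by its handle, tilt it and draw it up slantwise through the cut-out, handle end first. Finish still holding the brush in the gripper, with all of it in the air at least 3 cm above the shelf and touching nothing else; leave the tins in their row and do not disturb the spanner, plunger and bottle.

Things in the scene. Friction and masses are not known exactly. Their poses are not given: they have to be found in the camera images.
- shelf: Fixed grey plastic shelf on legs over a beige liner (liner top z = 3 mm). Origin on the work surface (z = 0), z up, x roughly away from the robot. Plate 8 mm thick, underside z = 62, top z = 70 mm, x = -145 to 120, y = -215 to 190 mm. 12 mm legs at its corners, open underneath on all sides; hinge brackets at the far edge do not rise above the top.
- cutout (a point): Centre of the rectangular cut-out in the shelf, at the shelf's top face (z = 70 mm), axes as the shelf's. The cut-out spans +-60 mm along x and +-70 mm along y: its diagonal (184 mm) is shorter than the brush.
- lane (a point): Point on the shelf top on the centre line of the lane between the guide rails; axes as the shelf's. Lane runs along y, entered from its -y end. Rails 12 mm high, 5 thick, 52 apart inside, parallel from y = -55 to +55 mm, a stop at +55; before that they flare to about 85 mm apart at y = -91. A tin is in the lane with its centre at y = -50 to +45 mm.
- tin_a: One of two identical upright washer tins with clamp lids, 44 mm in diameter, 50 mm tall, 0.12 kg. Origin at the centre of its underside, z up. Both start on the shelf between its front (-x) edge and the cut-out, on the -y side of the lane's mouth, in a rough row along y, centres at least 80 mm apart; either may be nearer the lane.
- tin_b: The other tin, identical to tin_a.
- brush: Rigid pipe brush lying on the liner under the shelf, 220 mm long, 18 mm wide and thick throughout, 0.09 kg. Origin on its underside at mid-length; x runs along it to the handle end (+110 mm), bristled head at -110; smooth handle from 0 to 110. About the last 100 mm of handle lie beneath the cut-out, end pointing roughly along shelf +x; the head is under the plate.
- brush_end (a point): Centre of the brush's handle end face, 9 mm above its underside.
- brush_head (a point): Centre of the brush's head end face, 9 mm above its underside.
- spanner: Bystander: steel adjustable spanner, 155 mm long, 30 mm wide, 12 mm thick, lying on the shelf on the +y side of the cut-out, beyond the lane as seen from the robot. Origin under its shank, x along it towards the jaws.
- plunger: Bystander: grey pressure plunger standing on the liner to the left of the shelf, 90 mm wide, 255 mm tall. Origin at the centre of its underside.
- bottle: Bystander: white bottle standing on the liner to the right of the shelf, 66 mm in diameter, 180 mm tall. Origin at the centre of its underside.
Mind the look-alikes: they are no part of the job. What is shaped like the tin_b but red is not meant.

How it is judged (in metres and radians):
On the way, in this order (a step that is already met when the one before it is completed fails the run):
1. both tins stand in single file between the guide rails (x of tin_a in the frame of lane between -0.009 and 0.009 m and y of tin_a in the frame of lane between -0.05 and 0.045 m and z of tin_a in the frame of lane between -0.006 and 0.006 m and angle between each of tin_a, tin_b's own z axis and vertical below 0.1 rad and x of tin_b in the frame of lane between -0.009 and 0.009 m and y of tin_b in the frame of lane between -0.05 and 0.045 m and z of tin_b in the frame of lane between -0.006 and 0.006 m), for 0.2 s.
2. the brush slants up through the cut-out: handle end above the shelf, head still under the plate (z of brush_end in the frame of cutout above 0.015 m and x of brush_end in the frame of cutout above -0.06 m and y of brush_end in the frame of cutout between -0.14 and 0.14 m and z of brush_head in the frame of cutout below -0.02 m and x of brush_head in the frame of cutout between -0.17 and 0.06 m and y of brush_head in the frame of cutout between -0.14 and 0.14 m), for 0.05 s.
At the end, for the whole second after the job is handed in: The gripper still holds the brush at rest, both end-face centres higher than 107 mm (shelf top 70 mm), nothing else touching it; both tins upright on the shelf between the parallel rails, within 9 mm of the centre line, 50 mm before to 45 mm past the lane point (all of step 1 and height (world z) of each of brush_end, brush_head above 0.107 m and contact force between the fingers and brush above 1 N and contact force between brush and shelf below 0.2 N and contact force between brush and tin_a below 0.2 N and contact force between brush and tin_b below 0.2 N and contact force between brush and spanner below 0.2 N and contact force between brush and plunger below 0.2 N and contact force between brush and bottle below 0.2 N and linear speed of brush below 0.05 m/s); the arm keeps its last pose, push and grip.
It fails at once if a tin is lifted more than 12 mm off the shelf or tipped over (height (world z) of any of tin_a, tin_b above 0.082 m or angle between any of tin_a, tin_b's own z axis and vertical above 0.5 rad).
It fails at once if the spanner, plunger or bottle is shifted by more than 25 mm (distance of any of spanner, plunger, bottle from where it was at the start of the episode above 0.025 m).
It also fails if it takes over 67 s, if anything falls off the work surface, if the arm or the gripper's body presses on something with over 40 N, if the wrist force passes 120 N, or if a joint passes its speed limit or range.

ROBOT

A 6-joint arm with a two-finger parallel gripper is mounted at the origin on the work surface. World frame = base frame: x ahead of the robot, y to its left, z up, the work surface at z = 0. Lengths are in mm, angles in rad, forces in N, time in s.
With the tool pointing down it reaches from about 275 to 825 mm from the base axis. Payload 5.2 kg.
Tool frame: the origin (TCP) lies on the centre line of the jaws, within the pads' length; the fingertips stand 19 mm ahead of it and the grasp point (between the pads) is the TCP; z points along the fingers, y is the line along which they close (so a half turn about z gives the same grasp; the last joint's range is limited). The gripper opens to 93 mm and grips with 3 to 60 N. Pads are 15 mm wide; open, the fingers measure 128 mm over their backs; the gripper's body (75 mm by 188 mm) begins 65 mm behind the grasp point.
Start: joints at [-1.344, 0.259, 1.535, -0, 1.348, -0.203], TCP at [229.2, -499.973, 237.653] pointing down, gripper open.
Joint ranges: [-3.14, 3.14], [-0.91, 2.08], [0.19, 2.58], [-1.22, 4.36], [0.22, 2.71], [-3.12, 3.12]. Speed limits (rad/s): [2.57, 2.57, 3.14, 3.14, 3.14, 3.14].

INTERFACE

Orientations are given as [roll, pitch, yaw] about the fixed x, y, z axes, in that order (R = Rz(yaw) Ry(pitch) Rx(roll)).
In Python, from station import * gives the robot as it stands.
- The arm moves only by the tool drive_tool, never from a script. Its argument "increments" is a list of rows, each a list of 3 entries, a list of its own where there are three numbers: the shift along the tool's x, y, z as a fraction of full scale, then the turn, a rotation vector about the tool's x, y, z as a fraction of full scale, then the opening, from 0 (shut) to 1 (fully open). In form: [[[tx, ty, tz], [rx, ry, rz], grip], ...]. A call has 1 to 12 rows; each row is the pose to reach, as a shift and turn from the pose commanded when the call began, along the tool's axes at that moment; what a row does not reach only later rows make up. Full scale, the value 1, is 10 cm for a shift and 90 degrees for a turn. A row lasts 1/10 s, in which the tool goes at most 50 mm and 8.59 degrees, less where a joint would pass 70% of its speed; a pose out of reach is approached as far as the arm can. A call with a number of a shift or a turn outside -1 to 1 is refused whole. A call with a gripper value outside its range is refused whole. The fingers move at their own pace and stop on an object; "newtons" is the grip in N (left out, the last holds). Time passes only in rows, so rows that repeat a pose let the fingers close. It gives the time, the measured TCP pose, the force, the opening and the grip force at its end, in the units of the state.
- read_state(): the state, without advancing time (a new reading comes with each control period).
- grab_frame(name): name is "side" or "top" or "wrist"; returns a dict with "color" (480x640x3 uint8, red, green, blue), "depth" (480x640 float32, mm along the optical axis (not along the pixel's ray), 0 where there is no reading), "camera_matrix" (3x3 intrinsics, pixels), "eye" and "rotation" of the camera in the world. Camera axes: x right, y down, z forward; pixel columns grow to the right and rows downward; lengths in mm; the calibration is good to about 2 mm. A picture is of the moment at which its call begins.
- finish_job(): hands the job in; it is judged then, once.
The state is a dict: "time_s": time; "qpos": joint angles; "joint_vel": joint speeds; "joint_efforts": joint torques, N m; "tcp_pos": TCP position; "tool_rot": TCP orientation; "wrist_force": force on the tool from outside, world axes, zero at the start; "wrist_torque": the same for the moment, N m; "width": finger opening in mm; "grasp_force": force on a finger pad.
Only numpy, scipy, OpenCV 4.12 (cv2) and the standard library are available. Lean on these libraries where they do the work, as an engineer would, in place of code of your own. Each camera call takes 0.05 s, during which the arm holds its last target. There are 200 camera calls.

## Working session

There is one attempt and no reset: what is moved stays moved. The work goes in short steps, Python scripts to look and compute and a tool call to move; the robot and the scene stay as the last step left them, time stands still between calls to the robot, and variables do not carry over. Pictures are saved under pics/ and viewed, at most 10 in all, crops included, and the job is handed in when it is done.

Besides the shell and the picture viewer there is one more tool, called after "Request:" by a JSON object that holds its "name" and its "arguments", one argument or row to a line. drive_tool: Moves the arm, as the interface text tells. Shift numbers are shares of 10 cm and turn numbers shares of 90 degrees, none past 1 either way. Its arguments: {"type":"object","properties":{"increments":{"type":"array","items":{"type":"array"}},"newtons":{"type":"number"}},"required":["increments"]}

```bash
mkdir -p pics; ls
cat > h.py <<'E'
from station import *
import numpy as np, cv2
from scipy.spatial.transform import Rotation as R
def pts(f):
    K=np.array(f["camera_matrix"]);d=f["depth"];v,u=np.indices(d.shape)
    c=np.stack([(u-K[0,2])/K[0,0]*d,(v-K[1,2])/K[1,1]*d,d],-1)
    return c@np.array(f["rotation"]).T+np.array(f["eye"])
def ray(f,u,v,z):
    K=np.array(f["camera_matrix"]);r=np.array(f["rotation"])@np.array([(u-K[0,2])/K[0,0],(v-K[1,2])/K[1,1],1])
    e=np.array(f["eye"]);return e+r*(z-e[2])/r[2]
E
python3 - <<'E'
from h import *
import pickle
F={}
for n in("top","side"):
    f=grab_frame(n);F[n]=f
    cv2.imwrite(f"pics/{n}0.png",f["color"][:,:,::-1]);print(n,f["eye"],np.round(f["rotation"],3).tolist(),f["camera_matrix"])
pickle.dump(F,open("f0.pkl","wb"))
print(read_state())
E
```

```text
pics
top [ 305.40472809   -7.48617725 1061.09480781] [-2.931, 0.007, -1.559] [[526.05311951   0.         319.15653826]
 [  0.         526.05311951 235.27319305]
 [  0.           0.           1.        ]]
side [272.25252669 789.85553305 824.16882903] [-2.302, -0.013, -2.829] [[495.41589548   0.         325.56198996]
 [  0.         495.41589548 229.83523518]
 [  0.           0.           1.        ]]
{'time_s': 0.1, 'qpos': array([-1.34380474e+00,  2.59250982e-01,  1.53596610e+00, -2.78397469e-05,
        1.34797250e+00, -2.02801510e-01]), 'joint_vel': array([ 0.00101427, -0.0019232 , -0.00052953, -0.00094832,  0.00086049,
       -0.00047943]), 'joint_efforts': array([ 2.01647374e-03, -4.38211441e+01, -2.84643048e+01,  7.21804239e-02,
        3.62659735e-02, -5.26739655e-05]), 'tcp_pos': array([ 229.0834601 , -499.52349854,  236.91412954]), 'tool_rot': array([-3.14002299e+00, -2.95057977e-04,  4.29799042e-01]), 'wrist_force': array([ 0.70091181,  0.27525603, -0.79632441]), 'wrist_torque': array([-0.01895147,  0.01816077, -0.00533246]), 'grasp_force': 0.0, 'width': 93.04625304100382}
```

View pics/top0.png

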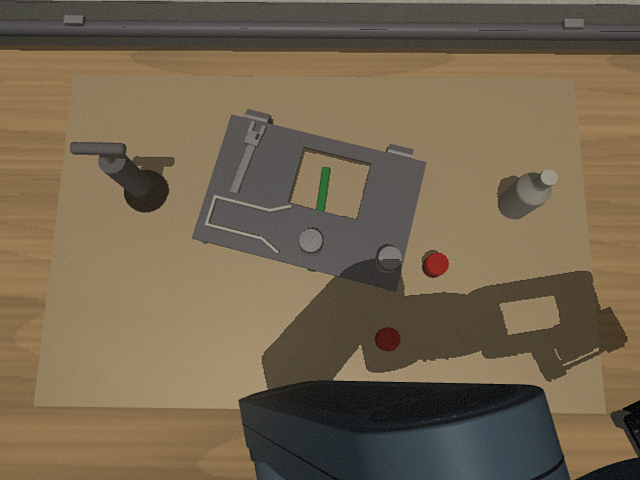

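View pics/side0.png

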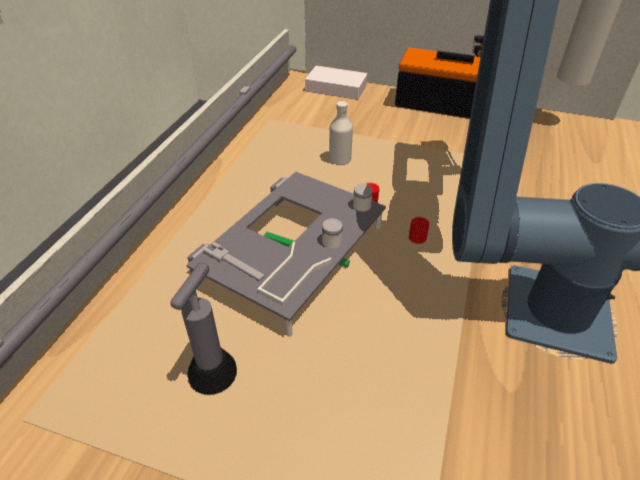

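The top view shows the shelf with corners at about (234,115), (425,162), (397,291) and (193,239), and the cut-out centred near (330,184). The tins are at (311,240) and (389,257). The lane runs from a stop near (210,212) to a mouth near (285,230). The green brush handle runs from (325,168) to (320,210), and its head shows at (311,269) below the front edge. The side view agrees with this.

```bash
cat > h.py <<'E'
from station import *
import numpy as np, cv2, pickle
from scipy.spatial.transform import Rotation as R
def rot(f): return R.from_euler("xyz",f["rotation"]).as_matrix()
def pts(f):
    K=np.array(f["camera_matrix"]);d=f["depth"];v,u=np.indices(d.shape)
    c=np.stack([(u-K[0,2])/K[0,0]*d,(v-K[1,2])/K[1,1]*d,d],-1)
    return c@rot(f).T+np.array(f["eye"])
def ray(f,u,v,z):
    K=np.array(f["camera_matrix"]);r=rot(f)@np.array([(u-K[0,2])/K[0,0],(v-K[1,2])/K[1,1],1])
    e=np.array(f["eye"]);return e+r*(z-e[2])/r[2]
E
python3 - <<'E'
from h import *
F=pickle.load(open("f0.pkl","rb"));f=F["top"];P=pts(f)
np.set_printoptions(precision=1,suppress=True)
for c in [(234,115),(425,162),(397,291),(193,239)]: print(c,ray(f,*c,70)[:2],P[c[1]+ (4 if c[1]<200 else -6),c[0]])
roi=np.zeros(P.shape[:2],bool);roi[100:300,185:435]=1
m=(abs(P[...,2]-70)<7)&roi
cs,h=cv2.findContours(m.astype(np.uint8),cv2.RETR_CCOMP,cv2.CHAIN_APPROX_NONE)
for c,hh in zip(cs,h[0]):
    if cv2.contourArea(c)<300: continue
    w=np.array([ray(f,u,v,70)[:2] for u,v in c[:,0]],np.float32);r=cv2.minAreaRect(w);print("cont",hh[3],cv2.contourArea(c),r)
for k,F_ in F.items():
    Q=pts(F_)
    m=(Q[...,2]>112)&(Q[...,2]<126)&(Q[...,0]>300)&(Q[...,0]<520)&(abs(Q[...,1])<250)
    n,l,s,ce=cv2.connectedComponentsWithStats(m.astype(np.uint8))
    for i in range(1,n):
        if s[i,4]>60:
            q=Q[l==i];r=cv2.minEnclosingCircle(q[q[:,2]>116][:,:2].astype(np.float32));print(k,"tin",ce[i],s[i,4],np.median(q,0),r)
    g=F_["color"].astype(int);m=(g[...,1]>g[...,0]+40)&(g[...,1]>g[...,2]+30)
    n,l,s,ce=cv2.connectedComponentsWithStats(m.astype(np.uint8))
    for i in range(1,n):
        if s[i,4]>8:
            vv,uu=np.where(l==i);w=np.array([ray(F_,u,v,21)[:2] for u,v in zip(uu,vv)],np.float32)
            print(k,"green",s[i],cv2.minAreaRect(w),cv2.fitLine(w,2,0,.01,.01).ravel(),np.median(Q[l==i],0))
    m=(Q[...,2]>78.5)&(Q[...,2]<86)&(Q[...,0]>300)&(Q[...,0]<650)&(abs(Q[...,1]-100)<150)
    if k=="top":
        m&=roi;cv2.imwrite("pics/railmask.png",m[100:300,180:440].astype(np.uint8)*255)
c=f["color"][95:305,180:440,::-1];cv2.imwrite("pics/crop0.png",cv2.resize(c,None,fx=3,fy=2.85,interpolation=cv2.INTER_CUBIC)[:600,:800])
E
```

```text
(234, 115) [765.1 177.7] [756.1 177.2  70.5]
(425, 162) [ 668.2 -206.1] [ 660.3 -206.2   68.6]
(397, 291) [ 411.7 -145.8] [ 423.1 -146.1   69.2]
(193, 239) [507.6 245. ] [519.8 246.2  68.2]
cont -1 27077.5 ((594.3853759765625, 18.163589477539062), (405.0146179199219, 277.21624755859375), 75.92719268798828)
cont 22 576.5 ((471.28033447265625, -131.28533935546875), (49.490055084228516, 55.114986419677734), 45.43827819824219)
cont 22 561.5 ((503.2123107910156, 18.49016761779785), (56.81440353393555, 48.12742614746094), 0.5911703705787659)
cont 22 756.0 ((546.6994018554688, 142.76577758789062), (157.60430908203125, 102.3095474243164), 76.7950210571289)
cont 22 4152.5 ((622.7086181640625, -17.688583374023438), (142.95751953125, 122.1130599975586), 75.94276428222656)
cont 22 781.5 ((675.584716796875, 150.52151489257812), (36.595237731933594, 158.6357421875), 71.58009338378906)
top tin [310.5 240.4] 449 [497.3  16.6 119.8] ((497.7961730957031, 17.324352264404297), 21.825279235839844)
top tin [389.7 257.9] 455 [ 466.  -127.2  119.7] ((466.5547790527344, -127.3777847290039), 21.937686920166016)
top green [317 167  13  44 322] ((627.0068359375, -4.07286262512207), (15.455750465393066, 93.21444702148438), 82.70661926269531) [  1.   -0.1 626.1  -3.9] [626.   -4.1  20.9]
side tin [362.7 190.1] 211 [ 466.5 -120.2  120.1] ((466.84051513671875, -125.69427490234375), 22.063838958740234)
side tin [331.8 225.6] 261 [496.5  23.4 120.2] ((497.7158203125, 18.496158599853516), 22.65023422241211)
side green [264 232  29  14 164] ((635.8831176757812, -1.6523113250732422), (20.866960525512695, 70.8390884399414), 77.55006408691406) [  1.   -0.2 634.1  -0.3] [633.1  -0.3  21. ]
side green [340 259   9   7  40] ((464.3365783691406, 25.09302520751953), (17.385345458984375, 16.767107009887695), 89.05706787109375) [  0.3  -1.  463.9  25.2] [465.6  20.9  16.6]
```

View pics/crop0.png

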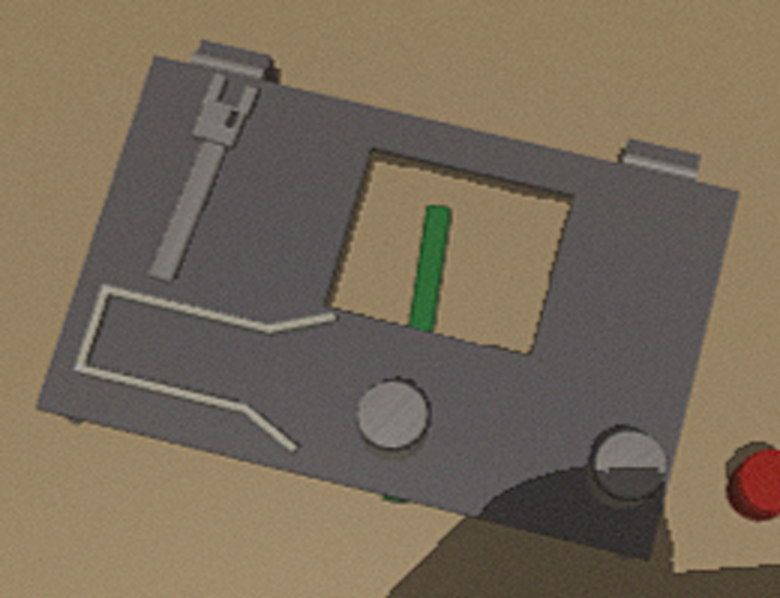

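The crop (scale about 3) shows the rails clearly: the stop at about (90,330), the parallel rails, and a flared mouth from (335,317) to (295,447). The near tin is at (393,413) and the far tin at (628,463). The brush handle end is at about (438,207). Next I'll fit the lane and work out the first move.

```bash
cat >> h.py <<'E'
np.set_printoptions(precision=3,suppress=True)
YAW=np.radians(75.93-90);O=np.array([622.7,-17.7])   # cut-out centre
Rs=np.array([[np.cos(YAW),-np.sin(YAW)],[np.sin(YAW),np.cos(YAW)]])
toS=lambda w:(np.atleast_2d(w)[:,:2]-O)@Rs
toW=lambda s:np.atleast_2d(s)@Rs.T+O
def rel(p,rpy):
    s=read_state();R0=R.from_euler("xyz",s["tool_rot"])
    t=R0.inv().apply(np.array(p)-s["tcp_pos"])/100
    r=(R0.inv()*R.from_euler("xyz",rpy)).as_rotvec()/(np.pi/2)
    return t,r
E
python3 - <<'E'
from h import *
F=pickle.load(open("f0.pkl","rb"));f=F["top"];P=pts(f)
g=f["color"].astype(int);S=toS(P.reshape(-1,3)).reshape(P.shape[:2]+(2,))
m=(P[...,2]>77)&(P[...,2]<90)&(S[...,0]<-40)&(S[...,0]>-190)&(S[...,1]>20)&(S[...,1]<230)
vv,uu=np.where(m);w=toS(np.array([ray(f,u,v,82)[:2] for u,v in zip(uu,vv)]))
for y0 in range(30,215,10):
    q=w[(w[:,1]>=y0)&(w[:,1]<y0+10)]
    if len(q): 
        c=q[:,0].mean();print(y0,len(q),q[q[:,0]<-111,0].mean(),q[q[:,0]>=-111,0].mean())
print("ymax",np.percentile(w[:,1],[90,95,98,100]))
print("tins",toS([[497.8,17.9],[466.7,-126.8]]),"brush end/head",toS([[672.8,-10],[454.6,18]]))
m=(P[...,2]>85)&(P[...,1]>200)&(P[...,0]>350);q=P[m];print("plunger",q[:,:2].min(0),q[:,:2].max(0),np.median(q,0),q[:,2].max())
m=(P[...,2]>40)&(P[...,1]<-260)&(P[...,0]>480)&(P[...,2]<200);q=P[m];print("bottle",q.min(0),q.max(0))
print(rel([497.8,17.9,200],[np.pi,0,YAW]))
E
```

```text
50 4 -160.12926802787925 -68.27918651843947
60 35 -158.20747108860758 -69.96684127556779
70 35 -154.1824764017991 -74.33984648976518
80 35 -148.7285848976238 -80.08753410271609
90 36 -144.05492672586809 -84.24878143298692
100 35 -142.86509749187343 -86.18321228847212
110 34 -142.76858869489354 -85.59469037370813
120 30 -142.46566060948345 -85.52882984415717
130 30 -142.32417888464366 -85.8592578198975
140 29 -142.63470976988526 -85.80663099971484
150 32 -142.79702998167193 -85.76685072369695
160 50 -142.60602588624232 -68.86360862904422
170 93 -142.59411706631846 -61.53641318088434
180 50 -142.35581952426023 -70.98036829461391
190 31 -142.5253276462354 -85.51574773349549
200 107 -129.95980731526956 -95.27219821655157
210 8 -131.06711214827953 -94.81759545718148
ymax [206.444 208.438 209.672 215.545]
tins [[-129.808    4.168]
 [-124.797 -143.752]] brush end/head [[  46.725   19.649]
 [-171.736   -6.237]]
plunger [528.063 200.011] [965.678 664.181] [942.139 383.489 118.417] 261.54649190791383
bottle [ 568.07  -643.942   40.03 ] [ 971.616 -260.012  186.43 ]
(array([ 4.599, -3.583,  0.376]), array([-0.001,  0.   ,  0.43 ]))
```

Request:
{"name": "drive_tool", "arguments": {
  "increments": [
    [[0.4,-0.31,0],[0,0,0],0.9],
    [[0.8,-0.62,0],[0,0,0],0.9],
    [[0.92,-0.716,0],[0,0,0],0.9],
    [[0.92,-0.716,0],[0,0,0],0.9]
  ],
  "newtons": 5
}}

```text
time_s: 0.5
tcp_pos: [283.8, -394.4, 237.7]
tool_rot: [-3.141, -0.0, 0.433]
wrist_force: [0.4, -0.7, 0.3]
width: 83.8
grasp_force: 0.0
```

Request:
{"name": "drive_tool", "arguments": {
  "increments": [
    [[0.4,-0.31,0],[0,0,0],0.9],
    [[0.8,-0.62,0],[0,0,0],0.9],
    [[0.92,-0.716,0],[0,0,0],0.9],
    [[0.92,-0.716,0],[0,0,0],0.9]
  ]
}}

```text
time_s: 0.9
tcp_pos: [337.4, -292.4, 237.8]
tool_rot: [3.141, 0.0, 0.432]
wrist_force: [-0.3, -0.6, -0.1]
width: 83.8
grasp_force: 0.0
```

Request:
{"name": "drive_tool", "arguments": {
  "increments": [
    [[0.4,-0.31,0],[0,0,0],0.9],
    [[0.8,-0.62,0],[0,0,0],0.9],
    [[0.92,-0.716,0],[0,0,0],0.9],
    [[0.92,-0.716,0],[0,0,0],0.9]
  ]
}}

```text
time_s: 1.3
tcp_pos: [391.4, -189.7, 237.7]
tool_rot: [3.141, 0.0, 0.432]
wrist_force: [0.2, 0.7, -0.5]
width: 83.2
grasp_force: 0.0
```

Request:
{"name": "drive_tool", "arguments": {
  "increments": [
    [[0.4,-0.31,0],[0,0,0],0.9],
    [[0.8,-0.62,0],[0,0,0],0.9],
    [[0.92,-0.716,0],[0,0,0],0.9],
    [[0.92,-0.716,0],[0,0,0],0.9]
  ]
}}

```text
time_s: 1.7
tcp_pos: [445.4, -86.8, 237.5]
tool_rot: [3.141, 0.0, 0.432]
wrist_force: [0.0, -0.5, -0.2]
width: 84.0
grasp_force: 0.0
```

Request:
{"name": "drive_tool", "arguments": {
  "increments": [
    [[0.4,-0.31,0],[0,0,0.1],0.9],
    [[0.8,-0.62,0],[0,0,0.2],0.9],
    [[0.92,-0.716,0],[0,0,0.3],0.9],
    [[0.92,-0.716,0],[0,0,0.4],0.9],
    [[0.92,-0.716,0],[0,0,0.43],0.9],
    [[0.92,-0.716,0],[0,0,0.43],0.9],
    [[0.92,-0.716,0],[0,0,0.43],0.9],
    [[0.92,-0.716,0],[0,0,0.43],0.9]
  ]
}}

```text
time_s: 2.5
tcp_pos: [498.3, 15.7, 237.6]
tool_rot: [3.141, -0.0, -0.245]
wrist_force: [-0.2, 0.4, 0.6]
width: 83.3
grasp_force: 0.0
```

Run:
```python
from h import *
f=grab_frame("wrist");cv2.imwrite("pics/w1.png",f["color"][:,:,::-1])
s=read_state();print(s["time_s"],s["tcp_pos"],s["tool_rot"],s["qpos"])
print(rel([497.8,17.9,98],[np.pi,0,YAW]))
print("lane in W",toW([[-114.2,148],[-114.2,161]]))
```

```text
2.55 [498.303  16.032 237.67 ] [ 3.141 -0.    -0.245] [-0.192  0.166  1.654 -0.     1.322  1.624]
(array([-0.01 , -0.017,  1.397]), array([ 0., -0.,  0.]))
lane in W [[547.906 153.623]
 [551.066 166.233]]
```

View pics/w1.png

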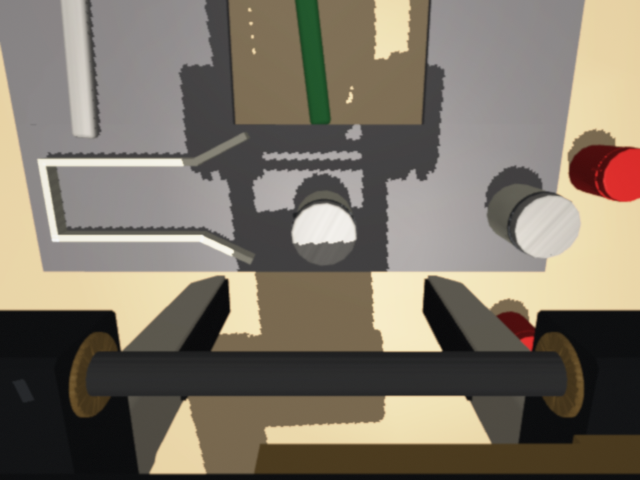

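The wrist view shows the near tin centred between the fingers at (323,230), with the lane to the left and nothing in the fingers' way.

Request:
{"name": "drive_tool", "arguments": {
  "increments": [
    [[-0.01,-0.017,0.3],[0,0,0],0.75],
    [[-0.01,-0.017,0.6],[0,0,0],0.75],
    [[-0.01,-0.017,0.8],[0,0,0],0.75],
    [[-0.01,-0.017,0.9],[0,0,0],0.75]
  ]
}}

```text
time_s: 2.95
tcp_pos: [496.5, 18.9, 145.9]
tool_rot: [3.141, 0.003, -0.245]
wrist_force: [-0.6, 0.1, 0.4]
width: 69.9
grasp_force: 0.0
```

Request:
{"name": "drive_tool", "arguments": {
  "increments": [
    [[0,0,0.15],[0,0,0],0.75],
    [[0,0,0.3],[0,0,0],0.75],
    [[0,0,0.4],[0,0,0],0.75],
    [[0,0,0.48],[0,0,0],0.75],
    [[0,0,0.48],[0,0,0],0.6],
    [[0,0,0.48],[0,0,0],0.45],
    [[0,0,0.48],[0,0,0],0.45],
    [[0,0,0.48],[0,0,0],0.42],
    [[0,0,0.48],[0,0,0],0.42],
    [[0,0,0.48],[0,0,0],0.42],
    [[0,0,0.48],[0,0,0],0.42]
  ]
}}

```text
time_s: 4.05
tcp_pos: [498.1, 18.9, 100.3]
tool_rot: [-3.142, -0.001, -0.246]
wrist_force: [-0.3, -0.4, 5.8]
width: 43.9
grasp_force: 5.0
```

Run:
```python
from h import *
s=read_state();print(s["tcp_pos"],toS(s["tcp_pos"]),s["width"],s["grasp_force"])
for t in [(-114.2,50),(-114.2,161)]: print(rel([*toW(t)[0],s["tcp_pos"][2]],[np.pi,0,YAW]))
```

```text
[498.115  18.933 100.295] [[-129.754    5.246]] 43.93546055209689 5.000143741599459
(array([ 0.156, -0.448,  0.   ]), array([-0.   , -0.001, -0.   ]))
(array([ 0.155, -1.558,  0.   ]), array([-0.   , -0.001, -0.   ]))
```

Request:
{"name": "drive_tool", "arguments": {
  "increments": [
    [[0,0,-0.02],[0,0,0],0.42],
    [[0.02,-0.05,-0.02],[0,0,0],0.42],
    [[0.05,-0.12,-0.02],[0,0,0],0.42],
    [[0.08,-0.2,-0.02],[0,0,0],0.42],
    [[0.11,-0.28,-0.02],[0,0,0],0.42],
    [[0.14,-0.36,-0.02],[0,0,0],0.42],
    [[0.156,-0.45,-0.02],[0,0,0],0.42],
    [[0.156,-0.55,-0.02],[0,0,0],0.42],
    [[0.156,-0.65,-0.02],[0,0,0],0.42],
    [[0.156,-0.75,-0.02],[0,0,0],0.42],
    [[0.156,-0.78,-0.02],[0,0,0],0.42],
    [[0.156,-0.78,-0.02],[0,0,0],0.42]
  ]
}}

```text
time_s: 5.25
tcp_pos: [531.7, 91.5, 101.6]
tool_rot: [3.142, 0.0, -0.245]
wrist_force: [0.4, 0.1, -0.8]
width: 43.9
grasp_force: 5.0
```

Run:
```python
from h import *
s=read_state();print(s["tcp_pos"],toS(s["tcp_pos"]),s["width"],s["grasp_force"],s["wrist_force"])
print(rel([*toW((-114.2,160))[0],s["tcp_pos"][2]],[np.pi,0,YAW]))
f=grab_frame("wrist");cv2.imwrite("pics/w2.png",f["color"][:,:,::-1])
```

```text
[531.682  91.52  101.623] [[-114.839   83.816]] 43.9165014399898 5.000042338660933 [ 0.363  0.107 -0.774]
(array([ 0.007, -0.762, -0.   ]), array([0.   , 0.   , 0.001]))
```

View pics/w2.png

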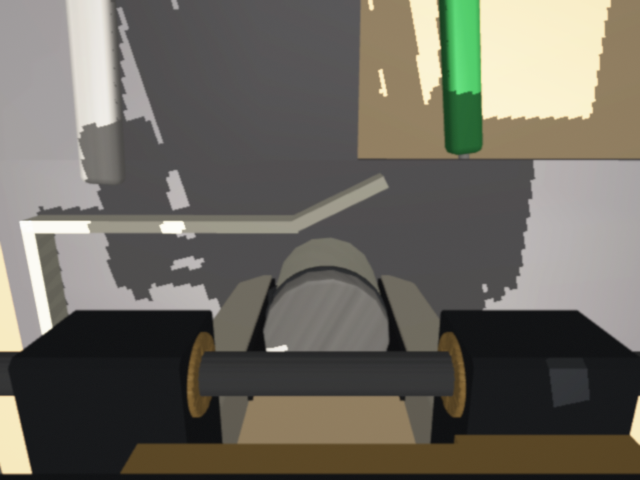

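The tin is upright between the fingers at (325,320), entering the lane with the upper rail well clear.

Request:
{"name": "drive_tool", "arguments": {
  "increments": [
    [[0.007,-0.1,0],[0,0,0],0.42],
    [[0.007,-0.2,0],[0,0,0],0.42],
    [[0.007,-0.3,0],[0,0,0],0.42],
    [[0.007,-0.4,0],[0,0,0],0.42],
    [[0.007,-0.5,0],[0,0,0],0.42],
    [[0.007,-0.6,0],[0,0,0],0.42],
    [[0.007,-0.68,0],[0,0,0],0.42],
    [[0.007,-0.73,0],[0,0,0],0.42],
    [[0.007,-0.73,0],[0,0,0],0.42],
    [[0.007,-0.73,0],[0,0,0],0.52],
    [[0.007,-0.73,0],[0,0,0],0.52],
    [[0.007,-0.73,0],[0,0,0],0.52]
  ]
}}

```text
time_s: 6.5
tcp_pos: [550.2, 161.1, 101.8]
tool_rot: [-3.142, -0.0, -0.246]
wrist_force: [-0.5, 0.7, 0.1]
width: 48.2
grasp_force: 0.0
```

Request:
{"name": "drive_tool", "arguments": {
  "increments": [
    [[0,0,-0.1],[0,0,0],0.52],
    [[0,0,-0.25],[0,0,0],0.52],
    [[0,0,-0.5],[0,0,0],0.52],
    [[0,0,-0.7],[0,0,0],0.52],
    [[0,0,-0.8],[0,0,0],0.75],
    [[0,0,-0.8],[0,0,0],0.75]
  ]
}}

```text
time_s: 7.1
tcp_pos: [551.2, 161.5, 183.7]
tool_rot: [-3.14, -0.004, -0.246]
wrist_force: [0.8, -0.6, 0.5]
width: 59.9
grasp_force: 0.0
```

```bash
cat >> h.py <<'E'
def tins():
    for k in("top","side"):
        f=grab_frame(k);Q=pts(f);S=toS(Q.reshape(-1,3)).reshape(Q.shape[:2]+(2,))
        m=(abs(Q[...,2]-120)<4)&(S[...,0]>-150)&(S[...,0]<-70)&(S[...,1]>-180)&(S[...,1]<205)
        n,l,st,ce=cv2.connectedComponentsWithStats(m.astype(np.uint8))
        for i in range(1,n):
            if st[i,4]>60:
                r=cv2.minEnclosingCircle(S[l==i].astype(np.float32));print(k,st[i,4],np.array(r[0])-[-114.2,148],r[1])
E
python3 - <<'E'
from h import *
s=read_state();print(s["tcp_pos"],toS(s["tcp_pos"]),s["width"])
tins()
print(rel([466.7,-126.8,180],[np.pi,0,YAW]))
E
```

```text
[551.223 161.542 183.716] [[-112.907  156.489]] 59.8508917512172
top 67 [-9.827  0.81 ] 12.581948280334473
top 442 [ -10.257 -292.117] 22.042606353759766
side 184 [  -9.435 -289.773] 23.55985450744629
side 296 [-0.288 10.301] 23.040191650390625
(array([-0.105,  2.998,  0.013]), array([ 0.,  0., -0.]))
```

Request:
{"name": "drive_tool", "arguments": {
  "increments": [
    [[-0.03,0.4,0],[0,0,0],0.75],
    [[-0.03,0.8,0],[0,0,0],0.75],
    [[-0.03,1.0,0],[0,0,0],0.75]
  ]
}}

```text
time_s: 7.5
tcp_pos: [521.2, 63.3, 180.1]
tool_rot: [3.14, 0.003, -0.246]
wrist_force: [0.2, 0.7, 1.0]
width: 69.9
grasp_force: 0.0
```

Request:
{"name": "drive_tool", "arguments": {
  "increments": [
    [[-0.03,0.4,0],[0,0,0],0.75],
    [[-0.03,0.8,0],[0,0,0],0.75],
    [[-0.03,1.0,0],[0,0,0],0.75]
  ]
}}

```text
time_s: 7.8
tcp_pos: [494.1, -33.2, 180.3]
tool_rot: [3.141, 0.003, -0.247]
wrist_force: [0.4, 0.8, 0.1]
width: 69.9
grasp_force: 0.0
```

Request:
{"name": "drive_tool", "arguments": {
  "increments": [
    [[-0.04,0.4,0],[0,0,0],0.75],
    [[-0.04,0.8,0],[0,0,0],0.75],
    [[-0.04,1.0,0],[0,0,0],0.75],
    [[-0.04,1.0,0],[0,0,0],0.75],
    [[-0.04,1.0,0],[0,0,0],0.75]
  ]
}}

```text
time_s: 8.3
tcp_pos: [466.9, -126.7, 180.6]
tool_rot: [-3.141, 0.002, -0.247]
wrist_force: [-0.5, 0.6, -0.5]
width: 69.7
grasp_force: 0.0
```

Run:
```python
from h import *
print(rel([*toW((-124.5,-143))[0],101],[np.pi,0,YAW]))
```

```text
(array([ 0.003, -0.005,  0.797]), array([-0.001,  0.001, -0.001]))
```

Request:
{"name": "drive_tool", "arguments": {
  "increments": [
    [[0,0,0.2],[0,0,0],0.75],
    [[0,0,0.4],[0,0,0],0.75],
    [[0,0,0.6],[0,0,0],0.75],
    [[0,0,0.72],[0,0,0],0.75],
    [[0,0,0.79],[0,0,0],0.75],
    [[0,0,0.79],[0,0,0],0.75],
    [[0,0,0.79],[0,0,0],0.6],
    [[0,0,0.79],[0,0,0],0.45],
    [[0,0,0.79],[0,0,0],0.42],
    [[0,0,0.79],[0,0,0],0.42],
    [[0,0,0.79],[0,0,0],0.42],
    [[0,0,0.79],[0,0,0],0.42]
  ]
}}

```text
time_s: 9.5
tcp_pos: [467.9, -127.3, 103.2]
tool_rot: [3.141, -0.001, -0.246]
wrist_force: [-0.8, 0.4, 5.1]
width: 43.5
grasp_force: 5.0
```

Request:
{"name": "drive_tool", "arguments": {
  "increments": [
    [[0,-0.05,0],[0,0,0],0.42],
    [[0.02,-0.15,0],[0,0,0],0.42],
    [[0.03,-0.25,0],[0,0,0],0.42],
    [[0.04,-0.35,0],[0,0,0],0.42],
    [[0.05,-0.45,0],[0,0,0],0.42],
    [[0.06,-0.55,0],[0,0,0],0.42],
    [[0.07,-0.65,0],[0,0,0],0.42],
    [[0.08,-0.75,0],[0,0,0],0.42],
    [[0.09,-0.85,0],[0,0,0],0.42],
    [[0.1,-0.95,0],[0,0,0],0.42],
    [[0.1,-1.0,0],[0,0,0],0.42],
    [[0.1,-1.0,0],[0,0,0],0.42]
  ]
}}

```text
time_s: 10.7
tcp_pos: [502.3, -31.6, 103.2]
tool_rot: [-3.141, -0.002, -0.245]
wrist_force: [0.6, 1.0, 4.4]
width: 43.6
grasp_force: 5.0
```

Run:
```python
from h import *
s=read_state();print(s["tcp_pos"],toS(s["tcp_pos"]),s["width"],s["grasp_force"],s["wrist_force"])
print(rel([*toW((-114.2,80))[0],101],[np.pi,0,YAW]))
```

```text
[502.325 -31.624 103.158] [[-113.378  -42.77 ]] 43.5547885276532 5.0003052552835925 [0.59  1.048 4.391]
(array([-0.007, -1.228,  0.022]), array([-0.   , -0.001,  0.   ]))
```

Request:
{"name": "drive_tool", "arguments": {
  "increments": [
    [[0,-0.08,-0.02],[0,0,0],0.42],
    [[0,-0.18,-0.02],[0,0,0],0.42],
    [[-0.005,-0.28,-0.02],[0,0,0],0.42],
    [[-0.005,-0.38,-0.02],[0,0,0],0.42],
    [[-0.005,-0.48,-0.02],[0,0,0],0.42],
    [[-0.005,-0.58,-0.02],[0,0,0],0.42],
    [[-0.005,-0.68,-0.02],[0,0,0],0.42],
    [[-0.005,-0.78,-0.02],[0,0,0],0.42],
    [[-0.005,-0.88,-0.02],[0,0,0],0.42],
    [[-0.005,-0.96,-0.02],[0,0,0],0.42],
    [[-0.005,-1.0,-0.02],[0,0,0],0.42],
    [[-0.005,-1.0,-0.02],[0,0,0],0.42]
  ]
}}

```text
time_s: 11.9
tcp_pos: [525.4, 65.2, 104.6]
tool_rot: [3.142, -0.0, -0.245]
wrist_force: [0.5, -0.7, -1.5]
width: 43.9
grasp_force: 5.0
```

Request:
{"name": "drive_tool", "arguments": {
  "increments": [
    [[0,-0.1,0],[0,0,0],0.42],
    [[0,-0.18,0],[0,0,0],0.42],
    [[0,-0.23,0],[0,0,0],0.42],
    [[0,-0.23,0],[0,0,0],0.42],
    [[0,-0.23,0],[0,0,0],0.52],
    [[0,-0.23,0],[0,0,0],0.52],
    [[0,-0.23,-0.1],[0,0,0],0.52],
    [[0,-0.23,-0.3],[0,0,0],0.52],
    [[0,-0.23,-0.6],[0,0,0],0.52],
    [[0,-0.23,-0.7],[0,0,0],0.3],
    [[0,-0.23,-0.7],[0,0,0],0]
  ]
}}

```text
time_s: 13.0
tcp_pos: [532.3, 86.8, 176.8]
tool_rot: [-3.141, -0.005, -0.246]
wrist_force: [0.7, -0.1, -1.1]
width: 36.7
grasp_force: 0.0
```

Run:
```python
from h import *
s=read_state();print(s["tcp_pos"],toS(s["tcp_pos"]),s["width"])
tins()
```

```text
[532.261  86.792 176.765] [[-113.128   79.371]] 36.677779294802676
top 121 [-7.755  9.82 ] 18.908903121948242
side 260 [ -0.473 -66.787] 23.17706298828125
side 298 [0.303 9.936] 22.880002975463867
```

Request:
{"name": "drive_tool", "arguments": {
  "increments": [
    [[-0.01,0.2,0],[0,0,0],0],
    [[-0.01,0.4,0],[0,0,0],0],
    [[-0.01,0.48,0],[0,0,0],0],
    [[-0.01,0.48,0],[0,0,0],0],
    [[-0.01,0.48,0],[0,0,0],0],
    [[-0.01,0.48,0],[0,0,0],0],
    [[-0.01,0.48,0.2],[0,0,0],0],
    [[-0.01,0.48,0.4],[0,0,0],0],
    [[-0.01,0.48,0.6],[0,0,0],0],
    [[-0.01,0.48,0.77],[0,0,0],0],
    [[-0.01,0.48,0.77],[0,0,0],0],
    [[-0.01,0.48,0.77],[0,0,0],0]
  ]
}}

```text
time_s: 14.3
tcp_pos: [518.4, 41.1, 97.8]
tool_rot: [-3.142, 0.0, -0.245]
wrist_force: [0.4, 0.3, 0.3]
width: 0.7
grasp_force: 0.0
```

Request:
{"name": "drive_tool", "arguments": {
  "increments": [
    [[0,-0.04,0],[0,0,0],0],
    [[0,-0.08,0],[0,0,0],0],
    [[0,-0.12,0],[0,0,0],0],
    [[0,-0.16,0],[0,0,0],0],
    [[0,-0.2,0],[0,0,0],0],
    [[0,-0.24,0],[0,0,0],0],
    [[0,-0.28,0],[0,0,0],0],
    [[0,-0.32,0],[0,0,0],0],
    [[0,-0.35,0],[0,0,0],0],
    [[0,-0.35,0],[0,0,0],0]
  ]
}}

```text
time_s: 15.3
tcp_pos: [526.9, 75.1, 97.5]
tool_rot: [-3.141, 0.0, -0.245]
wrist_force: [0.4, -0.3, -0.6]
width: 0.6
grasp_force: 0.0
```

Run:
```python
from h import *
s=read_state();print(s["tcp_pos"],toS(s["tcp_pos"]),s["width"],s["wrist_force"])
tins()
```

```text
[526.872  75.149  97.546] [[-115.525   66.768]] 0.5960317891940675 [ 0.399 -0.266 -0.592]
side 192 [ -5.671 -58.234] 38.34275436401367
side 296 [-0.575 10.362] 22.208087921142578
```

Request:
{"name": "drive_tool", "arguments": {
  "increments": [
    [[0.01,-0.03,0],[0,0,0],0],
    [[0.01,-0.05,0],[0,0,0],0],
    [[0.01,-0.05,0],[0,0,0],0],
    [[0.01,0,0],[0,0,0],0],
    [[0.01,0.1,0],[0,0,0],0],
    [[0.01,0.1,-0.3],[0,0,0],0],
    [[0.01,0.1,-0.7],[0,0,0],0.3],
    [[0.01,0.1,-1.0],[0,0,0],0.45],
    [[0.01,0.1,-1.0],[0,0,0],0.45]
  ]
}}

```text
time_s: 16.3
tcp_pos: [528.0, 63.7, 202.3]
tool_rot: [-3.14, -0.009, -0.246]
wrist_force: [0.8, -0.4, -0.1]
width: 19.8
grasp_force: 0.0
```

Run:
```python
from h import *
s=read_state();print(s["tcp_pos"],toS(s["tcp_pos"]),s["width"])
tins()
f=grab_frame("wrist");g=f["color"].astype(int);m=(g[...,1]>g[...,0]+40)&(g[...,1]>g[...,2]+30)
P=pts(f);q=P[m];print(np.median(q,0),len(q))
for k in("top","side","wrist"):
    F=grab_frame(k);g=F["color"].astype(int);m=(g[...,1]>g[...,0]+40)&(g[...,1]>g[...,2]+30);P=pts(F)
    m&=(P[...,2]<30)&(P[...,0]>560)
    q=P[m&(abs(P[...,2]-21)<2.5)][:,:2].astype(np.float32)
    if len(q)<50: continue
    a=cv2.fitLine(q,2,0,.01,.01).ravel();a[:2]*=np.sign(a[0]);t=(q-a[2:])@a[:2];print(k,len(q),np.degrees(np.arctan2(a[1],a[0])),a[2:]+a[:2]*t.max(),a[2:]+a[:2]*np.percentile(t,98),cv2.minAreaRect(q))
```

```text
[527.96   63.679 202.326] [[-111.682   55.906]] 19.763665005032465
top 253 [-2.413  7.431] 20.989046096801758
top 221 [ -2.603 -39.062] 21.95621109008789
side 576 [ -1.162 -13.913] 45.523048400878906
[622.096  -3.239  20.051] 3385
side 104 -7.029268 [670.187  -5.198] [668.378  -4.975] ((636.056396484375, -1.4625272750854492), (15.546414375305176, 68.48744201660156), 81.58972930908203)
wrist 3047 -7.14121 [666.761  -9.204] [664.121  -8.873] ((617.8356323242188, -3.021097183227539), (17.182369232177734, 98.61383056640625), 82.79906463623047)
```

Both tins are now in the lane, at lane y of about +9 and −37. Next I'll move over the brush.

Run:
```python
from h import *
print(rel([643.2,-6.2,202],[np.pi,0,-.126]),toS([643.2,-6.2]))
```

```text
(array([ 1.324,  0.397, -0.062]), array([ 0.   ,  0.002, -0.076])) [[17.089 16.139]]
```

Request:
{"name": "drive_tool", "arguments": {
  "increments": [
    [[0.3,0.1,-0.06],[0,0,0],0.45],
    [[0.6,0.2,-0.06],[0,0,-0.04],0.45],
    [[0.9,0.3,-0.06],[0,0.002,-0.076],0.45],
    [[0.9,0.397,-0.06],[0,0.002,-0.076],0.45]
  ]
}}

```text
time_s: 17.0
tcp_pos: [605.2, 2.6, 201.9]
tool_rot: [3.141, -0.003, -0.126]
wrist_force: [-0.2, 0.3, -0.3]
width: 42.0
grasp_force: 0.0
```

Request:
{"name": "drive_tool", "arguments": {
  "increments": [
    [[0.2,0,0],[0,0,0],0.45],
    [[0.42,0.05,0],[0,0,0],0.45],
    [[0.42,0.05,0],[0,0,0],0.45],
    [[0.42,0.05,0],[0,0,0],0.45],
    [[0.42,0.05,0],[0,0,0],0.45]
  ]
}}

```text
time_s: 17.5
tcp_pos: [642.7, -5.5, 203.2]
tool_rot: [-3.142, -0.001, -0.126]
wrist_force: [0.2, 0.2, 0.2]
width: 41.8
grasp_force: 0.0
```

Run:
```python
from h import *
print(read_state()["tcp_pos"],rel([643.2,-6.2,102],[np.pi,0,-.126]))
f=grab_frame("wrist");cv2.imwrite("pics/w3.png",f["color"][:,:,::-1])
g=f["color"].astype(int);m=(g[...,1]>g[...,0]+40)&(g[...,1]>g[...,2]+30);P=pts(f)
q=P[m&(abs(P[...,2]-21)<3)][:,:2].astype(np.float32);a=cv2.fitLine(q,2,0,.01,.01).ravel();a[:2]*=np.sign(a[0]);t=(q-a[2:])@a[:2]
print(a,np.degrees(np.arctan2(a[1],a[0])),a[2:]+a[:2]*t.max(),"y at 643",a[3]+(643.2-a[2])*a[1]/a[0])
```

```text
[642.653  -5.457 203.175] (array([0.005, 0.007, 1.012]), array([-0.   , -0.001, -0.   ]))
[  0.992  -0.124 625.662  -4.544] -7.1418505 [676.346 -10.894] y at 643 -6.741171
```

View pics/w3.png

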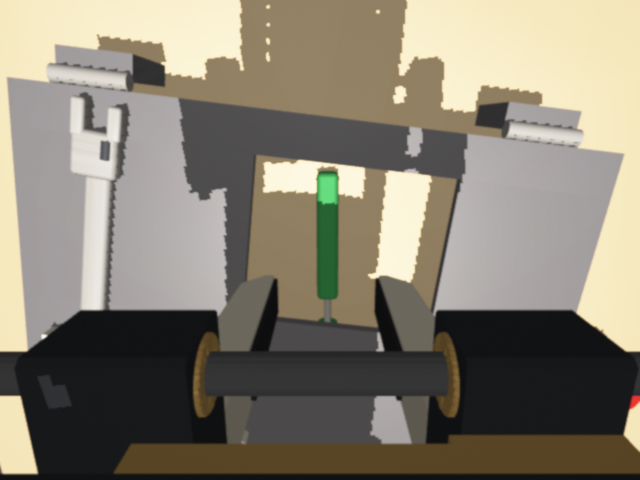

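The brush handle is centred between the fingers at (327,235), aligned, with room inside the cut-out on both sides.

Request:
{"name": "drive_tool", "arguments": {
  "increments": [
    [[0.005,0.01,0.25],[0,0,0],0.45],
    [[0.005,0.01,0.5],[0,0,0],0.45],
    [[0.005,0.01,0.75],[0,0,0],0.45],
    [[0.005,0.01,1.0],[0,0,0],0.45],
    [[0.005,0.01,1.0],[0,0,0],0.45],
    [[0.005,0.01,1.0],[0,0,0],0.45]
  ]
}}

```text
time_s: 18.15
tcp_pos: [644.3, -6.8, 104.2]
tool_rot: [3.141, -0.002, -0.126]
wrist_force: [-0.6, -0.7, 0.2]
width: 42.2
grasp_force: 0.0
```

Request:
{"name": "drive_tool", "arguments": {
  "increments": [
    [[0,0,0.2],[0,0,0],0.45],
    [[0,0,0.4],[0,0,0],0.45],
    [[0,0,0.55],[0,0,0],0.45],
    [[0,0,0.7],[0,0,0],0.45],
    [[0,0,0.7],[0,0,0],0.45],
    [[0,0,0.7],[0,0,0],0.45]
  ]
}}

```text
time_s: 18.75
tcp_pos: [645.2, -7.2, 34.1]
tool_rot: [3.141, -0.003, -0.126]
wrist_force: [0.3, -1.0, -0.3]
width: 41.8
grasp_force: 0.0
```

Run:
```python
from h import *
s=read_state();print(s["tcp_pos"],s["wrist_force"],rel([643.2,-6.5,25],[np.pi,0,-.126]))
```

```text
[645.174  -7.162  34.082] [ 0.339 -1.039 -0.278] (array([-0.021, -0.004,  0.091]), array([ 0.   , -0.002, -0.   ]))
```

Request:
{"name": "drive_tool", "arguments": {
  "increments": [
    [[-0.02,-0.005,0.05],[0,0,0],0.45],
    [[-0.02,-0.005,0.095],[0,0,0],0.45],
    [[-0.02,-0.005,0.095],[0,0,0],0.45],
    [[-0.02,-0.005,0.095],[0,0,0],0.2],
    [[-0.02,-0.005,0.095],[0,0,0],0.1],
    [[-0.02,-0.005,0.095],[0,0,0],0.1],
    [[-0.02,-0.005,0.095],[0,0,0],0.1],
    [[-0.02,-0.005,0.095],[0,0,0],0.1],
    [[-0.02,-0.005,0.095],[0,0,0],0.1]
  ],
  "newtons": 30
}}

```text
time_s: 19.65
tcp_pos: [643.2, -6.4, 24.5]
tool_rot: [3.141, -0.004, -0.126]
wrist_force: [-0.7, -0.0, 0.6]
width: 17.7
grasp_force: 30.0
```

Run:
```python
from h import *
s=read_state();print(s["tcp_pos"],s["tool_rot"],s["wrist_force"],s["width"],s["grasp_force"])
```

```text
[643.222  -6.428  24.498] [ 3.141 -0.004 -0.126] [-0.72  -0.009  0.627] 17.69405936150705 30.0001922249794
```

```bash
cat > plan.py <<'E'
import numpy as np
A=np.array([-77.5,62]);A2=np.array([-77.5,70]);B=np.array([43.3,70])
def chk(u,z,t):
    t=np.radians(t);T=np.array([u,z]);d=np.array([np.cos(t),np.sin(t)]);n=np.array([np.sin(t),-np.cos(t)])
    H=T+12.5*n-190*d;E=T+12.5*n+30*d
    a=3.5-(A-T)@n if H[0]<-77 else 99
    b=(B-T)@n-21.5 if E[0]>43 else 43.3-max((E+9*n)[0],E[0])
    print(f"{u:6.0f}{z:6.0f}{np.degrees(t):5.0f} clrA {a:6.1f} clrB {b:6.1f} headlow {(H+9*n)[1]:6.1f} head {H} end {E} bodyz {min((T-65*n-37.5*d)[1],(T-65*n+37.5*d)[1]):.0f} tool du dz {u:.0f},{z-24.5:.0f}")
for w in [(0,24.5,0),(0,34,2),(-2,50,6),(-4,68,11),(-4,80,14.5),(0,92,18),(10,107,22),(22,122,26),(36,138,30),(70,160,32),(110,185,32),(150,210,32),(150,250,32),(150,290,32)]: chk(*w)
E
python3 plan.py
```

```text
0    24    0 clrA   41.0 clrB   13.3 headlow    3.0 head [-190.   12.] end [30. 12.] bodyz 90 tool du dz 0,0
     0    34    2 clrA   34.2 clrB   12.6 headlow    5.9 head [-189.44801342   14.87671029] end [30.41796852 22.55459956] bodyz 98 tool du dz 0,10
    -2    50    6 clrA   23.3 clrB   13.2 headlow    8.8 head [-189.65255433   17.70806829] end [29.14226265 40.70433021] bodyz 111 tool du dz -2,26
    -4    68   11 clrA   11.6 clrB   13.7 headlow   10.6 head [-188.12405241   19.47595109] end [27.83392795 61.45393007] bodyz 125 tool du dz -4,44
    -4    80   15 clrA    4.5 clrB   12.9 headlow   11.6 head [-184.81830162   20.32595372] end [28.17417926 75.40955462] bodyz 134 tool du dz -4,56
     0    92   18 clrA   -1.1 clrB    8.1 headlow   12.8 head [-176.83802567   21.39856462] end [32.39440792 89.38230338] bodyz 142 tool du dz 0,68
    10   107   22 clrA   -5.4 clrB   -2.6 headlow   15.9 head [-161.48234995   24.23494907] end [ 42.49809805 106.64839962] bodyz 153 tool du dz 10,82
    22   122   26 clrA   -6.8 clrB   34.6 headlow   19.4 head [-143.29122946   27.47455653] end [ 
[... 256 characters left out ...]
 41.1 head [-84.50514747  48.71473859] end [102.06543369 165.29697673] bodyz 195 tool du dz 70,136
   110   185   32 clrA   99.0 clrB   40.7 headlow   66.1 head [-44.50514747  73.71473859] end [142.06543369 190.29697673] bodyz 220 tool du dz 110,160
   150   210   32 clrA   99.0 clrB   40.7 headlow   91.1 head [-4.50514747 98.71473859] end [182.06543369 215.29697673] bodyz 245 tool du dz 150,186
   150   250   32 clrA   99.0 clrB   74.6 headlow  131.1 head [ -4.50514747 138.71473859] end [182.06543369 255.29697673] bodyz 285 tool du dz 150,226
   150   290   32 clrA   99.0 clrB  108.5 headlow  171.1 head [ -4.50514747 178.71473859] end [182.06543369 295.29697673] bodyz 325 tool du dz 150,266
```

Run:
```python
from plan import chk
print()
for w in [(-2,32,2),(-3,47,6),(-4,64,11),(-4,75,14.5),(-2,84,17),(8,92,18),(20,98,19),(35,107,21),(50,118,24),(70,132,26),(95,147,28),(120,165,30),(140,185,30),(150,210,30),(150,260,30)]: chk(*w)
```

```text
0    24    0 clrA   41.0 clrB   13.3 headlow    3.0 head [-190.   12.] end [30. 12.] bodyz 90 tool du dz 0,0
     0    34    2 clrA   34.2 clrB   12.6 headlow    5.9 head [-189.44801342   14.87671029] end [30.41796852 22.55459956] bodyz 98 tool du dz 0,10
    -2    50    6 clrA   23.3 clrB   13.2 headlow    8.8 head [-189.65255433   17.70806829] end [29.14226265 40.70433021] bodyz 111 tool du dz -2,26
    -4    68   11 clrA   11.6 clrB   13.7 headlow   10.6 head [-188.12405241   19.47595109] end [27.83392795 61.45393007] bodyz 125 tool du dz -4,44
    -4    80   15 clrA    4.5 clrB   12.9 headlow   11.6 head [-184.81830162   20.32595372] end [28.17417926 75.40955462] bodyz 134 tool du dz -4,56
     0    92   18 clrA   -1.1 clrB    8.1 headlow   12.8 head [-176.83802567   21.39856462] end [32.39440792 89.38230338] bodyz 142 tool du dz 0,68
    10   107   22 clrA   -5.4 clrB   -2.6 headlow   15.9 head [-161.48234995   24.23494907] end [ 42.49809805 106.64839962] bodyz 153 tool du dz 10,82
    22   122   26 clrA   -6.8 clrB   34.6 headlow   19.4 head [-143.29122946   27.47455653] end [ 
[... 2503 characters left out ...]
8.8 head [-66.89164811  46.76355816] end [127.35682232 150.04730197] bodyz 187 tool du dz 95,122
   120   165   30 clrA   99.0 clrB   22.4 headlow   51.4 head [-38.29482672  59.17468245] end [152.23076211 169.17468245] bodyz 203 tool du dz 120,140
   140   185   30 clrA   99.0 clrB   29.7 headlow   71.4 head [-18.29482672  79.17468245] end [172.23076211 189.17468245] bodyz 223 tool du dz 140,160
   150   210   30 clrA   99.0 clrB   46.4 headlow   96.4 head [ -8.29482672 104.17468245] end [182.23076211 214.17468245] bodyz 248 tool du dz 150,186
   150   260   30 clrA   99.0 clrB   89.7 headlow  146.4 head [ -8.29482672 154.17468245] end [182.23076211 264.17468245] bodyz 298 tool du dz 150,236
```

Request:
{"name": "drive_tool", "arguments": {
  "increments": [
    [[-0.01,0,-0.035],[0,0.011,0],0.1],
    [[-0.02,0,-0.075],[0,0.022,0],0.1],
    [[-0.02,0,-0.145],[0,0.044,0],0.1],
    [[-0.03,0,-0.225],[0,0.067,0],0.1],
    [[-0.035,0,-0.305],[0,0.094,0],0.1],
    [[-0.04,0,-0.395],[0,0.122,0],0.1],
    [[-0.04,0,-0.455],[0,0.144,0],0.1],
    [[-0.04,0,-0.505],[0,0.161,0],0.1],
    [[-0.03,0,-0.545],[0,0.174,0],0.1],
    [[-0.02,0,-0.585],[0,0.189,0],0.1],
    [[-0.02,0,-0.585],[0,0.189,0],0.1],
    [[-0.02,0,-0.585],[0,0.189,0],0.1]
  ]
}}

```text
time_s: 20.85
tcp_pos: [640.8, -6.1, 82.8]
tool_rot: [3.141, -0.3, -0.126]
wrist_force: [-0.2, -0.4, -0.9]
width: 17.8
grasp_force: 30.0
```

Run:
```python
from h import *
s=read_state();print(s["tcp_pos"],s["tool_rot"],s["wrist_force"],s["width"],s["grasp_force"])
R0=R.from_euler("xyz",s["tool_rot"]);X=R0.apply([1,0,0]);Z=R0.apply([0,0,1]);T=s["tcp_pos"]
t=np.degrees(np.arcsin(X[2]));print("tilt",t,"end",T+12.5*Z+30*X,"head",T+12.5*Z-190*X)
o=np.array([643.2,-6.4]);dh=np.array([.992,-.126]);u0=(T[:2]-o)@dh;print("u",u0,"z",T[2])
for u,z,tt in [(8,89,18),(20,94,19),(35,103,21),(50,113,24),(70,130,26),(95,147,28)]:
    p=[*(o+u*dh),z];print(u,z,*rel(p,(R.from_euler("xyz",[np.pi,0,-.126])*R.from_rotvec([0,np.radians(tt),0])).as_euler("xyz")))
f=grab_frame("side");cv2.imwrite("pics/s4.png",cv2.resize(f["color"][120:360,150:450,::-1],None,fx=2.4,fy=2.4))
```

```text
[640.806  -6.131  82.812] [ 3.141 -0.3   -0.126] [-0.183 -0.379 -0.924] 17.776847068175353 29.999768435955048
tilt 17.183246367643623 end [672.902 -10.208  79.732] head [464.395  16.258  14.738]
u -2.4084271005300124 z 82.81155119460993
8 89 [ 0.118 -0.    -0.028] [ 0.     0.009 -0.   ]
20 94 [ 0.247 -0.    -0.041] [ 0.    0.02 -0.  ]
35 103 [ 0.417 -0.    -0.082] [ 0.     0.042 -0.   ]
50 113 [ 0.59  -0.    -0.134] [ 0.     0.076 -0.   ]
70 130 [ 0.831 -0.    -0.237] [ 0.     0.098 -0.   ]
95 147 [ 1.12  -0.    -0.325] [ 0.    0.12 -0.  ]
```

View pics/s4.png

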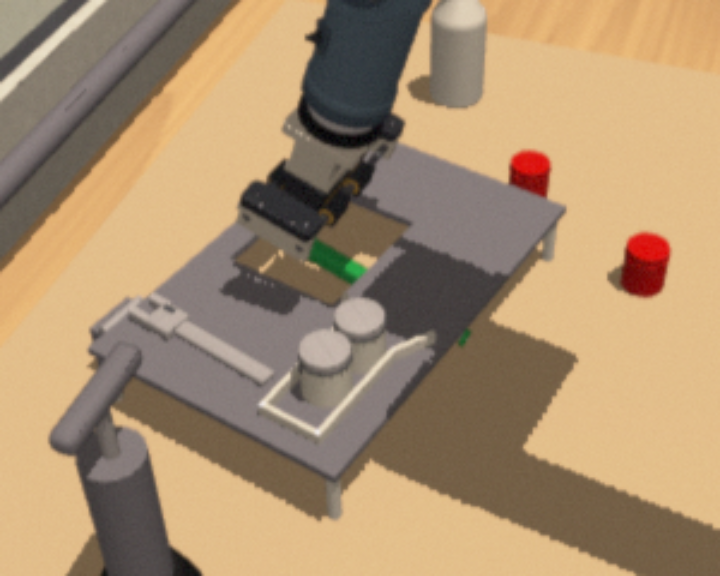

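The tins are upright in the lane at about (325,365) and (358,330). The brush is tilted up in the gripper inside the cut-out, touching nothing.

Request:
{"name": "drive_tool", "arguments": {
  "increments": [
    [[0.06,0,-0.014],[0,0.005,0],0.1],
    [[0.118,0,-0.028],[0,0.009,0],0.1],
    [[0.18,0,-0.035],[0,0.015,0],0.1],
    [[0.247,0,-0.041],[0,0.02,0],0.1],
    [[0.33,0,-0.06],[0,0.03,0],0.1],
    [[0.417,0,-0.082],[0,0.042,0],0.1],
    [[0.5,0,-0.108],[0,0.06,0],0.1],
    [[0.59,0,-0.134],[0,0.076,0],0.1],
    [[0.71,0,-0.186],[0,0.087,0],0.1],
    [[0.831,0,-0.237],[0,0.098,0],0.1],
    [[0.831,0,-0.237],[0,0.098,0],0.1]
  ]
}}

```text
time_s: 22.0
tcp_pos: [714.9, -15.7, 132.3]
tool_rot: [3.141, -0.459, -0.126]
wrist_force: [0.5, 0.1, -0.5]
width: 17.8
grasp_force: 30.0
```

Run:
```python
from h import *
s=read_state();print(s["tcp_pos"],s["tool_rot"],s["wrist_force"],s["width"],s["qpos"])
R0=R.from_euler("xyz",s["tool_rot"]);X=R0.apply([1,0,0]);Z=R0.apply([0,0,1]);T=s["tcp_pos"]
print("end",T+12.5*Z+30*X,"head",T+12.5*Z-190*X)
o=np.array([643.2,-6.4]);dh=np.array([.992,-.126])
for u,z,tt in [(95,147,28),(115,165,30),(125,190,32),(125,230,32)]:
    p=[*(o+u*dh),z];print(u,z,*rel(p,(R.from_euler("xyz",[np.pi,0,-.126])*R.from_rotvec([0,np.radians(tt),0])).as_euler("xyz")))
from plan import chk
for w in [(95,147,28),(115,165,30),(125,190,32),(125,230,32)]: chk(*w)
```

```text
[714.892 -15.666 132.27 ] [ 3.141 -0.459 -0.126] [ 0.532  0.076 -0.461] 17.768338764924433 [-0.192  0.412  1.689  0.052  0.584  1.469]
end [747.067 -19.754 134.348] head [551.383   5.074  36.924]
95 147 [ 0.269 -0.002 -0.032] [ 0.     0.019 -0.   ]
115 165 [ 0.528 -0.001 -0.104] [ 0.     0.041 -0.   ]
125 190 [ 0.728 -0.001 -0.284] [ 0.     0.064 -0.   ]
125 230 [ 0.905 -0.001 -0.643] [ 0.     0.064 -0.   ]
     0    24    0 clrA   41.0 clrB   13.3 headlow    3.0 head [-190.   12.] end [30. 12.] bodyz 90 tool du dz 0,0
     0    34    2 clrA   34.2 clrB   12.6 headlow    5.9 head [-189.448   14.877] end [30.418 22.555] bodyz 98 tool du dz 0,10
    -2    50    6 clrA   23.3 clrB   13.2 headlow    8.8 head [-189.653   17.708] end [29.142 40.704] bodyz 111 tool du dz -2,26
    -4    68   11 clrA   11.6 clrB   13.7 headlow   10.6 head [-188.124   19.476] end [27.834 61.454] bodyz 125 tool du dz -4,44
    -4    80   15 clrA    4.5 clrB   12.9 headlow   11.6 head [-184.818   20.326] end [28.174 75.41 ] bodyz 134 tool du dz -4,56
     0    92   18 clrA   -1.1 clrB    8.1 headlow   12.8 head
[... 935 characters left out ...]
[182.065 255.297] bodyz 285 tool du dz 150,226
   150   290   32 clrA   99.0 clrB  108.5 headlow  171.1 head [ -4.505 178.715] end [182.065 295.297] bodyz 325 tool du dz 150,266
    95   147   28 clrA   99.0 clrB   22.2 headlow   38.8 head [-66.892  46.764] end [127.357 150.047] bodyz 187 tool du dz 95,122
   115   165   30 clrA   99.0 clrB   24.9 headlow   51.4 head [-43.295  59.175] end [147.231 169.175] bodyz 203 tool du dz 115,140
   125   190   32 clrA   99.0 clrB   37.0 headlow   71.1 head [-29.505  78.715] end [157.065 195.297] bodyz 225 tool du dz 125,166
   125   230   32 clrA   99.0 clrB   70.9 headlow  111.1 head [-29.505 118.715] end [157.065 235.297] bodyz 265 tool du dz 125,206
```

Request:
{"name": "drive_tool", "arguments": {
  "increments": [
    [[0.13,0,-0.016],[0,0.01,0],0.1],
    [[0.269,-0.001,-0.032],[0,0.019,0],0.1],
    [[0.4,-0.001,-0.068],[0,0.03,0],0.1],
    [[0.528,-0.001,-0.104],[0,0.041,0],0.1],
    [[0.63,-0.001,-0.194],[0,0.052,0],0.1],
    [[0.728,-0.001,-0.284],[0,0.064,0],0.1],
    [[0.816,-0.001,-0.463],[0,0.064,0],0.1],
    [[0.905,-0.001,-0.643],[0,0.064,0],0.1],
    [[0.99,-0.001,-0.82],[0,0.064,0],0.1],
    [[0.99,-0.001,-0.82],[0,0.064,0],0.1],
    [[0.99,-0.001,-0.82],[0,0.064,0],0.1],
    [[0.99,-0.001,-0.82],[0,0.064,0],0.1]
  ]
}}

```text
time_s: 23.2
tcp_pos: [764.4, -21.6, 245.5]
tool_rot: [3.142, -0.552, -0.126]
wrist_force: [-0.4, -0.4, -0.9]
width: 17.4
grasp_force: 30.0
```

Run:
```python
from h import *
s=read_state();print(s["time_s"],s["tcp_pos"],s["tool_rot"],s["wrist_force"],s["width"],s["qpos"],s["grasp_force"])
R0=R.from_euler("xyz",s["tool_rot"]);X=R0.apply([1,0,0]);Z=R0.apply([0,0,1]);T=s["tcp_pos"]
print("end",T+12.5*Z+30*X,"head",T+12.5*Z-190*X)
tins()
f=grab_frame("side");g=f["color"].astype(int);m=(g[...,1]>g[...,0]+40)&(g[...,1]>g[...,2]+30);q=pts(f)[m];print("green z",np.percentile(q[:,2],[1,50,99]))
cv2.imwrite("pics/s5.png",cv2.resize(f["color"][60:360,150:450,::-1],None,fx=2,fy=2))
```

```text
23.2 [764.42  -21.622 245.469] [ 3.142 -0.552 -0.126] [-0.377 -0.371 -0.918] 17.39978746973764 [-0.189  0.35   1.518  0.049  0.723  1.48 ] 29.99978095293045
end [796.263 -25.664 250.562] head [610.444  -2.078 135.171]
side 574 [ -0.685 -14.412] 46.42390060424805
green z [ 66.903 204.708 231.886]
```

View pics/s5.png

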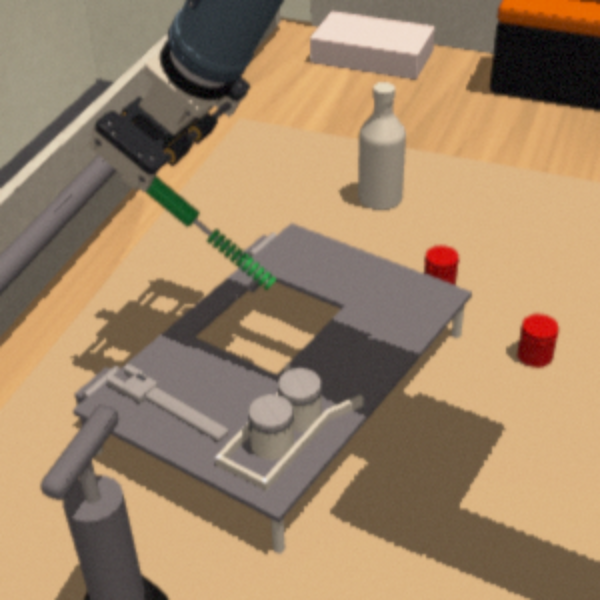

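The brush hangs free in the gripper, with its head at (270,282) and an estimated height of about 135 mm. Both tins stand in the lane at (270,425) and (299,393).

```bash
python3 -c "
from station import *
print(finish_job())"
```

```text
the job is handed in; nothing more can be done
None
```

I handed the job in at about 23 s. Both tins stand upright in the lane, and the brush is held clear of the shelf with its lower end about 135 mm up. The hand-in call returned no verdict.

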